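Hold the wide cap of the spring tester at gauge height

TASK

Pull the drawer of the small grey spring tester all the way out to its stop. Then press the widest of the three sprung caps in it straight down 10 mm, so that it is level with the fixed gauge post in the middle of the plate, without driving it to the bottom, and finish while still holding it there with the gripper. Leave the other two caps and the loose things around alone.

Things in the scene. Friction and masses are not known exactly. Their poses are not given: they have to be found in the camera images.
- tester: Low grey sheet-metal cabinet of the spring tester, fixed to the bench, 220 deep (x) x 240 wide (y) x 110 high. Origin: centre of its underside, on the bench. Its own -x is the front, where its single aluminium drawer comes out; it stands anywhere ahead of the robot, turned by up to about 13 degrees.
- tester_drawer0 (a joint): Drawer travel in m: 0 shut, 0.150 fully out at its stop; it slides along the cabinet's -x and starts shut or up to 40 mm out. Firm runners (friction about 3 N plus damping 4 N s/m), no spring, stays where it is left. The drawer box is 187 x 210 mm with 6 mm walls, its rim at height 88 mm, its front panel's top edge at 97 mm.
- tester_drawer0_handle (a point): Grip point in the middle of the drawer's steel bar handle: a round bar 11 mm thick and 120 mm long along the cabinet's y, 35 mm in front of the drawer's front panel, 72 mm above the bench (38 mm below the cabinet's top). Axes as the cabinet's. It can be pinched or hooked from above: the gap behind the bar is 29 mm, so open the fingers only 20 to 35 mm there.
- wide_cap (a joint): Travel of the widest cap in m: 0 up, grows as it is pressed straight down, 0.018 at the bottom. Spring: 3 N at the start of travel, plus 0.6 N per mm, so about 9 N at 10 mm; it springs back when let go.
- wide_cap_top (a point): Centre of the top of the widest cap: flat steel disc 40 mm in diameter on a coil spring, top 82 mm above the bench when up (72 mm when pressed 10 mm), 40 mm from the centre of a black round plate. With the drawer shut it is inside the cabinet; with it fully out all caps stand clear in front of the cabinet. Nothing else stands within 30 mm of its centre.
- gauge_post_top (a point): Centre of the top of the fixed steel gauge post, 10 mm in diameter, in the middle of the black round plate, 72 mm above the bench: 10 mm lower than the tops of the unpressed caps. The plate, 136 mm in diameter, lies on the drawer's floor and is clamped at a random angle; it need not be turned.
- mid_cap (a joint): Travel of the middle-sized cap (28 mm in diameter, on the same plate 120 degrees on, 69 mm from the wide cap's centre); to be left up. Sprung like the wide one.
- slim_cap (a joint): Travel of the smallest cap (20 mm in diameter, on the same plate, 69 mm from the other two); to be left up. Sprung like the wide one.
- small_bin: Loose open grey bin 75 x 110 x 40 mm on the rear half of the cabinet's top (origin centre of its underside). Bystander.
- jar: Loose clear jar with black lid, 64 mm in diameter, 75 mm high, on the bench to one side of the drawer (origin: underside centre). Bystander.
- spring_a: Loose steel coil spring lying on the bench to the other side of the drawer, 32 mm long, 18 mm in diameter (origin: underside centre). Bystander.
- spring_b: A second such spring near the first. Bystander.
- screwdriver: Loose screwdriver lying on the bench on the left. Bystander.
- mug: White mug, 80 mm in diameter, 90 mm high, standing on the bench at the left. Bystander.

How it is judged (in metres and radians):
On the way, in this order (a step that is already met when the one before it is completed fails the run):
1. the drawer is out to its stop (value of joint tester_drawer0 above 0.143 m), for 0.2 s.
2. the wide cap is held about 10 mm down by the gripper, the drawer still out (value of joint tester_drawer0 above 0.143 m and value of joint wide_cap between 0.0075 and 0.0125 m and contact force between the fingers and wide_cap above 3 N), for 0.5 s.
At the end, for the whole second after the job is handed in: The drawer is within 7 mm of its outer stop; the gripper's fingers still push the wide cap with more than 3 N and hold it 7.5 to 12.5 mm down; the other two caps are up (within 2 mm); jar, springs, screwdriver and mug within 30 mm of where they stood, and the small bin still on the cabinet (all of step 2 and value of joint each of mid_cap, slim_cap below 0.002 m and distance of each of spring_a, spring_b, jar, screwdriver, mug from where it was at the start of the episode below 0.03 m and z of small_bin in the frame of tester above 0.105 m); the arm keeps its last pose, push and grip.
It fails at once if the wide cap is driven to the bottom (past 16.5 mm) (value of joint wide_cap above 0.0165 m).
It fails at once if another cap is pressed more than 4 mm (value of joint any of mid_cap, slim_cap above 0.004 m).
It fails at once if a loose thing on the bench is pushed more than 30 mm (distance of any of spring_a, spring_b, jar, screwdriver, mug from where it was at the start of the episode above 0.03 m).
It fails at once if the small bin falls off the cabinet (z of small_bin in the frame of tester below 0.09 m).
It also fails if it takes over 45 s, if anything falls off the work surface, if the arm or the gripper's body presses on something with over 40 N, if the wrist force passes 120 N, or if a joint passes its speed limit or range.

ROBOT

A 6-joint arm with a two-finger parallel gripper is mounted at the origin on the work surface. World frame = base frame: x ahead of the robot, y to its left, z up, the work surface at z = 0. Lengths are in m, angles in degrees, forces in N, time in s.
With the tool pointing down it reaches from about 0.35 to 0.875 m from the base axis. Payload 4.2 kg.
Tool frame: the origin (TCP) lies midway between the tips of the shut fingers; the grasp point (between the pads) lies 19 mm behind it; z points along the fingers, y is the line along which they close (so a half turn about z gives the same grasp; the last joint's range is limited). The gripper opens to 87 mm and grips with 3 to 60 N. Pads are 19 mm wide; open, the fingers measure 117 mm over their backs; the gripper's body (75 mm by 190 mm) begins 51 mm behind the grasp point.
Start: joints at [-55.371, 22.042, 0.453, 0, -68.411, -14.817], TCP at [0.212, -0.588, 0.223] pointing down, gripper open.
Joint ranges: [-179.83, 179.83], [-69.29, 118.12], [-61.27, 80.66], [-181.25, 117.63], [-171.15, -9.14], [-177.46, 177.46]. Speed limits (degrees/s): [159.86, 159.86, 180, 180, 180, 180].

INTERFACE

Orientations are given as [roll, pitch, yaw] about the fixed x, y, z axes, in that order (R = Rz(yaw) Ry(pitch) Rx(roll)).
In Python, from workcell import env gives the robot as it stands. The module is installed in compiled form; this text tells all that it offers. Calls block until the motion is done:
- env.goto(position, orientation): joint-space move of the TCP to a pose.
- env.move_straight(position, rotation=None, rate=0.15, force_limit=None): straight line of the TCP; rotation=None keeps the orientation; rate is the mean speed in m/s. With force_limit (N) it stops when the force on the tool has changed by that much, and returns True; else False.
- env.set_joints(angles): joint-space move.
- env.gripper_to(opening, grasp_force=None): opening from 0.0 (shut) to 1.0 (fully open); grasp_force is the grip in N (None keeps the last); returns when the fingers have stopped.
- env.dwell(seconds).
- env.inverse_kinematics(position, orientation): joint angles nearest the present ones, or None.
- env.read_state(): the state.
- env.grab_frame(name): name is "side" or "top"; returns a dict with "image" (480x640x3 uint8, blue, green, red), "fx", "fy", "cx", "cy" (pixels), "D" ([k1, k2, p1, p2, k3] as OpenCV has them; the pictures are not rectified), "position" and "orientation" of the camera in the world. Camera axes: x right, y up, looking along -z (the intrinsics and any distortion apply to the point x, -y, -z); pixel columns grow to the right and rows downward; lengths in m; the calibration is good to about 2 mm. A picture is of the moment at which its call begins. There is no depth.
A pose or a line that the arm cannot do raises env.Unreachable and nothing moves.
- env.close_job(): hands the job in; it is judged then, once.
Trained networks look in a picture, given as the dict that the camera call returned (one of the last four; its "shot" number tells which), for a name from the list of things; names that differ only in an ending like _2 or _b are one class to them, and where a whole thing is asked for, a point or a joint stands for the part that bears it (a point fixed in the world has none). Each returns a list of dicts, best first, with "score" (0 to 1); they miss things now and then, are a little off and sometimes report something else, mostly with a low value. They report only what shows in the picture. A call takes as long as a camera call.
- env.search_frame(picture, thing): "xyz" ([x, y, z] in m, in world coordinates, good to about 4 mm: the middle of the surface that is visible of it).
- env.trace(picture, thing): "mask" (480x640 bool, what is visible of it).
The state is a dict: "clock": time; "joint_positions": joint angles; "qvel": joint speeds; "joint_torque": joint torques, N m; "position": TCP position; "tool_rot": TCP orientation; "force": force on the tool from outside, world axes, zero at the start; "wrist_torque": the same for the moment, N m; "opening": opening from 0.0 (shut) to 1.0 (fully open); "finger_force": force on a finger pad.
Only numpy, scipy, OpenCV 4.12 (cv2) and the standard library are available. Lean on these libraries where they do the work, as an engineer would, in place of code of your own. Each camera call takes 0.05 s, during which the arm holds its last target. There are 200 camera calls.

## Working session

There is one attempt and no reset: what is moved stays moved. The work goes in short steps, each a Python script; the robot and the scene stay as the last script left them, time stands still between calls to the robot, and variables do not carry over. Pictures are saved under pics/ and viewed, at most 10 in all, crops included, and the job is handed in when it is done.

```bash
mkdir -p pics
python3 - <<'E'
from workcell import env
import cv2,numpy as np
s=env.read_state();print(s["clock"],s["position"],s["tool_rot"],s["opening"])
for n in("side","top"):
    p=env.grab_frame(n);cv2.imwrite(f"pics/{n}0.png",p["image"])
    print(n,p["position"],p["orientation"],p["fx"],p["cx"],p["cy"],p["D"])
    for t in("tester","tester_drawer0","tester_drawer0_handle","small_bin","jar","spring_a","screwdriver","mug","wide_cap_top"):
        print(t,[(np.round(d["xyz"],3).tolist(),round(d["score"],2)) for d in env.search_frame(p,t)[:3]])
E
```

```text
0.0 [ 0.21164858 -0.58741097  0.22147203] [ 1.79874339e+02 -6.29616961e-03 -1.60197163e+02] 0.9998371384350248
side [0.16923121 0.86900426 0.95168021] [ 4.51962407e+01 -1.32844705e-01 -1.52871296e+02] 617.3875777348671 321.3549832150416 243.50288189379648 [-0.16708521  0.          0.          0.          0.        ]
tester [([0.694, 0.178, 0.107], 0.73)]
tester_drawer0 [([0.616, 0.106, 0.077], 0.64)]
tester_drawer0_handle [([0.623, 0.109, 0.074], 0.94)]
small_bin [([0.798, 0.093, 0.128], 0.82)]
jar [([0.618, -0.128, 0.05], 0.66)]
spring_a [([0.587, 0.286, 0.01], 0.58), ([0.477, 0.269, 0.011], 0.51), ([0.619, 0.102, 0.074], 0.36)]
screwdriver [([0.355, 0.409, 0.02], 0.64)]
mug [([0.661, 0.464, 0.055], 0.73)]
wide_cap_top []
top [0.43688602 0.0884179  1.34746485] [  5.35965777  -0.68362309 -90.94240635] 508.13929709476156 325.45316618778617 238.34998628206407 [-0.14119484  0.          0.          0.          0.        ]
tester [([0.705, 0.12, 0.107], 0.88)]
tester_drawer0 [([0.626, 0.088, 0.078], 0.83)]
tester_drawer0_handle []
small_bin [([0.8, 0.098, 0.114], 0.56)]
jar [([0.62, -0.139, 0.075], 0.79), ([0.472, 0.272, 0.011], 0.64)]
spring_a [([0.589, 0.282, 0.017], 0.59), ([0.476, 0.274, 0.012], 0.58)]
screwdriver [([0.353, 0.403, 0.024], 0.85)]
mug [([0.655, 0.476, 0.04], 0.97)]
wide_cap_top [([0.624, -0.136, 0.075], 0.28)]
```

View pics/top0.png

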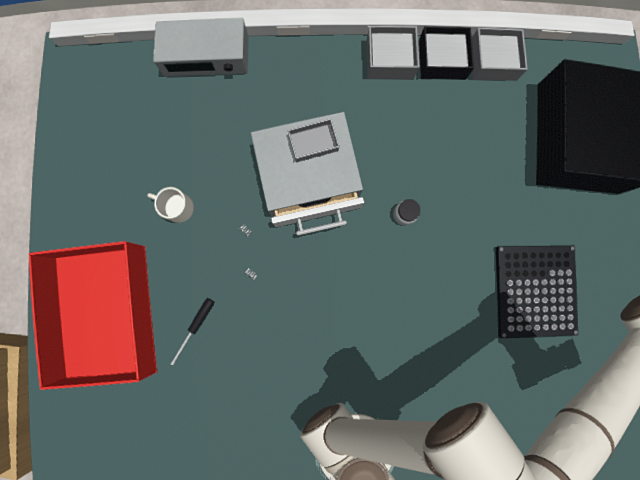

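View pics/side0.png

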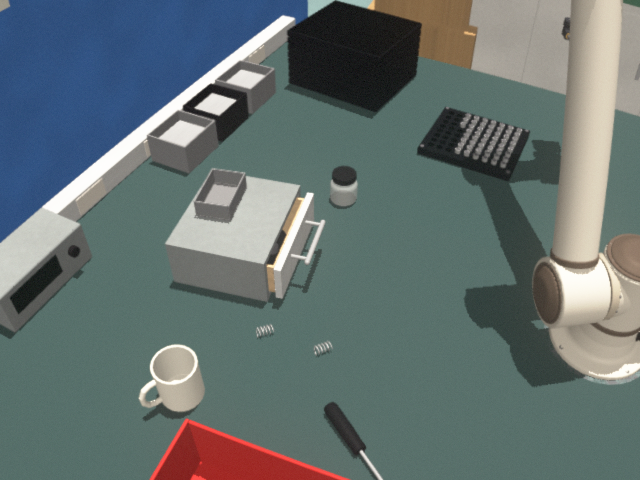

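The top view shows the cabinet top with corners near (251,132), (345,113), (361,191) and (272,210). The drawer is slightly open, and its handle bar runs from about (297,233) to (347,223). The jar (406,211) is to the right, the springs (245,230) and (251,273) to the left. Next I compute the geometry.

```bash
cat > h.py <<'E'
from workcell import env
import cv2,numpy as np
from scipy.spatial.transform import Rotation as Ro
def px2w(p,uv,z):
    K=np.array([[p["fx"],0,p["cx"]],[0,p["fy"],p["cy"]],[0,0,1]])
    n=cv2.undistortPoints(np.array(uv,float).reshape(-1,1,2),K,np.array(p["D"],float)).reshape(-1,2)
    d=np.c_[n[:,0],-n[:,1],-np.ones(len(n))]@Ro.from_euler("xyz",p["orientation"],degrees=True).as_matrix().T
    c=np.array(p["position"]);return c+d*((z-c[2])/d[:,2:])
E
python3 - <<'E'
from h import *
for n in("top","side"):
    p=env.grab_frame(n)
    m=env.trace(p,"tester_drawer0_handle")
    if m: 
        mm=m[0]["mask"];v,u=np.nonzero(mm);print(n,"handle",m[0]["score"],mm.sum(),u.min(),u.max(),v.min(),v.max())
        w=px2w(p,np.c_[u,v],.072);r=cv2.minAreaRect(w[:,:2].astype(np.float32));print(r)
    m=env.trace(p,"tester")
    if m:
        mm=m[0]["mask"].astype(np.uint8);print(n,m[0]["score"],mm.sum())
        c=max(cv2.findContours(mm,0,2)[0],key=cv2.contourArea);a=cv2.approxPolyDP(c,5,True).reshape(-1,2);print(a.tolist());print(px2w(p,a,.11).round(3).tolist())
    if n=="top":
        w=px2w(p,[(251,132),(345,113),(361,191),(272,210)],.11);print(w.round(3))
        print(px2w(p,[(297,233),(347,223)],.077).round(3))
    im=p["image"]
    q=im[100:250,230:380] if n=="top" else im[165:305,165:335]
    cv2.imwrite(f"pics/{n}1.png",cv2.resize(q,None,fx=4,fy=4,interpolation=cv2.INTER_CUBIC)[:600])
E
```

```text
top handle 0.83 1831 272 363 192 234
((0.6155534982681274, 0.08694565296173096), (0.07769837975502014, 0.2389133870601654), 12.22146224975586)
top 0.71 8269
[[342, 112], [252, 132], [275, 226], [297, 222], [297, 234], [342, 225], [340, 213], [363, 203]]
[[0.873, 0.025, 0.11], [0.824, 0.252, 0.11], [0.585, 0.195, 0.11], [0.594, 0.141, 0.11], [0.564, 0.141, 0.11], [0.585, 0.031, 0.11], [0.615, 0.035, 0.11], [0.639, -0.022, 0.11]]
[[ 0.824  0.255  0.11 ]
 [ 0.87   0.017  0.11 ]
 [ 0.669 -0.018  0.11 ]
 [ 0.625  0.202  0.11 ]]
[[0.57  0.143 0.077]
 [0.594 0.016 0.077]]
side handle 0.91 2785 267 324 194 297
((0.617691695690155, 0.09672495722770691), (0.08309091627597809, 0.30186760425567627), 12.555343627929688)
side 0.59 12686
[[313, 194], [302, 198], [298, 185], [247, 176], [229, 221], [197, 216], [192, 201], [166, 242], [173, 279], [264, 301], [272, 292], [282, 298], [297, 261], [309, 263], [325, 222], [313, 219]]
[[0.637, -0.01, 0.11], [0.652, 0.012, 0.11], [0.68, -0.022, 0.11], [0.794, 0.002, 0.11], [0.749, 0.142, 0.11], [0.816, 0.159, 0.11], [0.853, 0.126, 0.11], [0.826, 0.25, 0.11], [0.755, 0.322, 0.11], [0.578, 0.289, 0.11], [0.576, 0.264, 0.11], [0.553, 0.268, 0.11], [0.573, 0.176, 0.11], [0.551, 0.171, 0.11], [0.575, 0.056, 0.11], [0.601, 0.059, 0.11]]
```

View pics/top1.png

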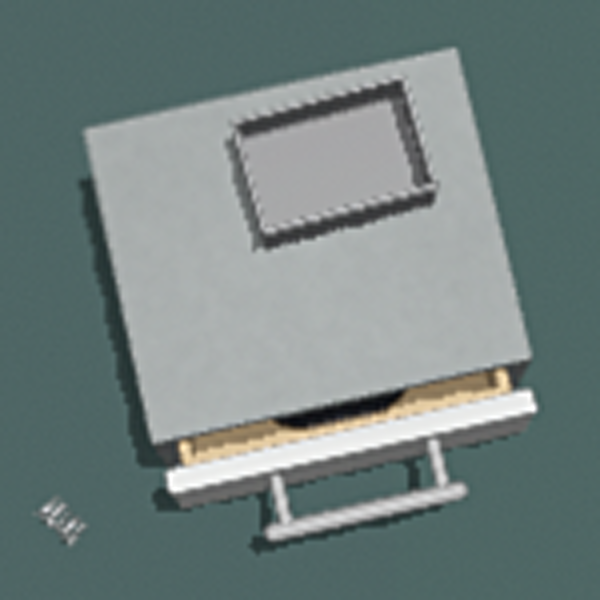

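The 4x crop (origin 230,100) shows the cabinet top corners at (83,130), (457,47), (531,357) and (150,444). The bar's centreline runs from (267,535) to (467,491), and the drawer is about 25 mm out.

Run:
```python
from h import *
p=env.grab_frame("top")
f=lambda L:np.array(L)/4+[230-.375,100-.375]
c=px2w(p,f([(83,130),(457,47),(531,357),(150,444)]),.11)[:,:2]
print(c.round(4),c.mean(0),np.linalg.norm(np.diff(c,axis=0,append=c[:1]),axis=1))
# rigid fit to 220x240
M=np.array([(.11,.12),(.11,-.12),(-.11,-.12),(-.11,.12)])
R=Ro.align_vectors(np.c_[c-c.mean(0),np.zeros(4)],np.c_[M,np.zeros(4)])[0];print(R.as_euler("xyz",degrees=True))
b=px2w(p,f([(267,535),(467,491)]),.074)[:,:2];d=b[0]-b[1];print(b,np.linalg.norm(d),b.mean(0),np.degrees(np.arctan2(-d[0],d[1])))
print(R.inv().apply(np.r_[b.mean(0)-c.mean(0),0]))
ps=env.grab_frame("side")
print(env.search_frame(ps,"tester_drawer0_handle"))
```

```text
[[ 0.8239  0.2561]
 [ 0.8746  0.0198]
 [ 0.6744 -0.0217]
 [ 0.6235  0.2142]] [0.74907514 0.11710565] [0.24166731 0.20450513 0.24128492 0.20478296]
[ 0.         0.        11.9824292]
[[0.56981043 0.14430031]
 [0.59583146 0.01772634]] 0.1292209815115283 [0.58282094 0.08101333] 11.616993226144988
[-0.17012493 -0.0007896   0.        ]
[{'xyz': [0.6238, 0.1113, 0.0716], 'score': 0.89}]
```

Run:
```python
from h import *
g=np.array([.583,.081])
for y in(102,-78): print(y,env.inverse_kinematics([*g,.2],[180,0,y]),env.inverse_kinematics([.455,.054,.053],[180,0,y]))
J={y:env.inverse_kinematics([*g,.2],[180,0,y]) for y in(102,-78)}
y=min((k for k in J if J[k] is not None),key=lambda k:abs(J[k][5]));print(y)
o=[180,0,y]
env.gripper_to(.31,30)
env.goto([*g,.2],o)
print(env.move_straight([*g,.10],rate=.15))
p=env.grab_frame("side");cv2.imwrite("pics/s2.png",cv2.resize(p["image"][150:310,190:400],None,fx=3.7,fy=3.7,interpolation=cv2.INTER_CUBIC))
s=env.read_state();print(s["clock"],s["position"],s["tool_rot"],s["opening"],s["force"])
```

```text
102 [ 23.66288953  19.46914611  -6.80816083   0.         -63.72269306
 168.33711047] [ 27.17984185  18.22641838 -34.96163496   0.         -36.81194666
 164.82015815]
-78 [ 23.66288953  19.46914611  -6.80816083   0.         -63.72269306
 -11.66288953] [ 27.17984185  18.22641838 -34.96163496   0.         -36.81194666
 -15.17984185]
-78
False
6.2083 [0.58397186 0.08121504 0.10124776] [-1.79852427e+02  6.85954221e-03 -7.79900370e+01] 0.3090135769167683 [-0.01451374 -0.58622125  0.37762836]
```

View pics/s2.png

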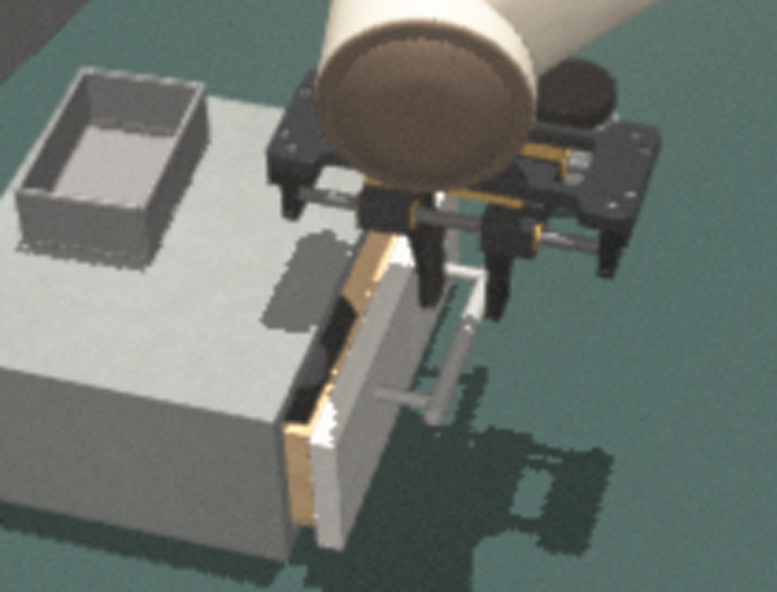

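The side crop shows the two fingers straddling the bar near its middle (about (430,300) behind and (495,310) in front), clear of the front panel.

Run:
```python
from h import *
a=np.radians(12);u=np.array([-np.cos(a),-np.sin(a),0])
g=np.array([.583,.081,.057])
hit=env.move_straight(g,rate=.08,force_limit=8);s=env.read_state();print(hit,s["position"],s["force"])
if hit: raise SystemExit
env.gripper_to(0.0,25);s=env.read_state();print(s["opening"],s["finger_force"],s["force"])
p0=np.array(s["position"])
hit=env.move_straight(g+u*.155,rate=.06,force_limit=22);s=env.read_state()
print(hit,s["clock"],s["position"],s["force"],s["opening"],(np.array(s["position"])-p0)@u)
```

```text
False [0.58332475 0.08107954 0.05718366] [0.16608416 0.84567025 0.27905299]
0.11395270018229908 25.00035434961319 [1.7704912  0.7462172  0.65076842]
True 9.3333 [0.45453502 0.05382023 0.05755111] [ 2.32578304 -2.27124817 -1.18061793] 0.11450764923137924 0.1324042966544677
```

Run:
```python
from h import *
env.dwell(.3)
env.gripper_to(.31,25)
x=np.array(env.read_state()["position"]);env.move_straight([x[0],x[1],.2],rate=.15)
env.goto([.40,-.18,.22],[180,0,-78])
for n in("top","side"):
    p=env.grab_frame(n);im=p["image"]
    q=im[180:300,240:400] if n=="top" else im[170:320,200:400]
    k=5 if n=="top" else 4
    cv2.imwrite(f"pics/{n}3.png",cv2.resize(q,None,fx=k,fy=k,interpolation=cv2.INTER_CUBIC))
    for t in("wide_cap_top","mid_cap","slim_cap","gauge_post_top","tester_drawer0_handle"):
        print(n,t,[(np.round(d["xyz"],4).tolist(),round(d["score"],2)) for d in env.search_frame(p,t)[:3]])
        if t in("wide_cap_top","mid_cap","slim_cap"):
            for m in env.trace(p,t)[:2]:
                v,uu=np.nonzero(m["mask"]);c=[uu.mean(),v.mean()];print("  mask",round(m["score"],2),len(v),np.round(c,1),px2w(p,[c],.082).round(4))
print(env.read_state()["clock"])
```

```text
top wide_cap_top [([0.5999, 0.0441, 0.0811], 0.61)]
  mask 0.65 187 [336.  222.4] [[0.5953 0.0442 0.082 ]]
top mid_cap [([0.5966, 0.1137, 0.0792], 0.57)]
top slim_cap [([0.5387, 0.0788, 0.0812], 0.43)]
  mask 0.66 408 [198.8 318. ] [[0.361  0.3898 0.082 ]]
  mask 0.63 5805 [322.7 235.4] [[0.5628 0.0781 0.082 ]]
top gauge_post_top [([0.5759, 0.0818, 0.0328], 0.77)]
top tester_drawer0_handle [([0.5676, 0.0757, 0.0326], 0.78)]
side wide_cap_top [([0.5949, 0.0502, 0.0825], 0.82)]
  mask 0.62 358 [317.9 228.9] [[0.5923 0.0542 0.082 ]]
  mask 0.47 8889 [322.5 251.9] [[0.554  0.1085 0.082 ]]
side mid_cap [([0.6025, 0.1189, 0.0768], 0.5)]
  mask 0.72 8909 [322.8 251.7] [[0.5537 0.1078 0.082 ]]
  mask 0.54 190 [299.7 248.9] [[0.598  0.1219 0.082 ]]
side slim_cap [([0.5386, 0.083, 0.0848], 0.65)]
  mask 0.59 131 [334.8 249.5] [[0.5354 0.0916 0.082 ]]
side gauge_post_top [([0.5399, 0.0862, 0.0844], 0.22)]
side tester_drawer0_handle [([0.5711, 0.0829, 0.0471], 0.96)]
13.2167
```

View pics/top3.png

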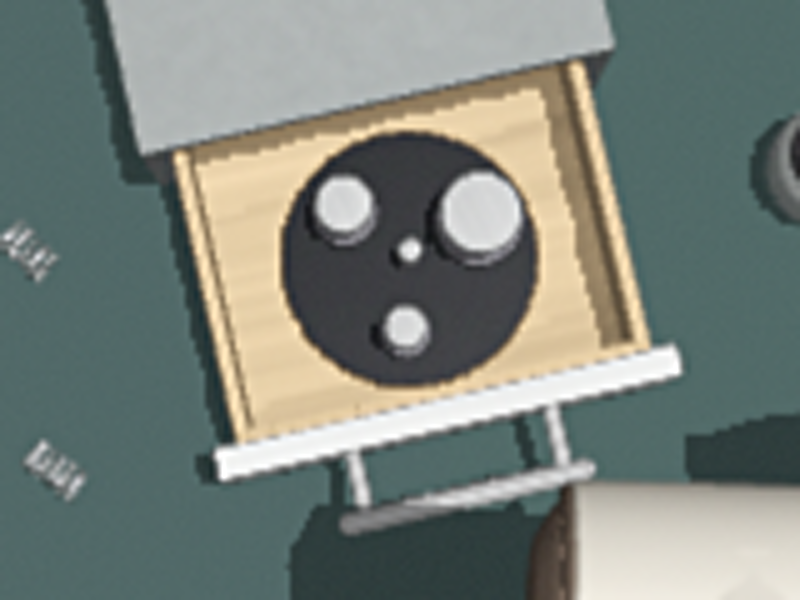

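View pics/side3.png

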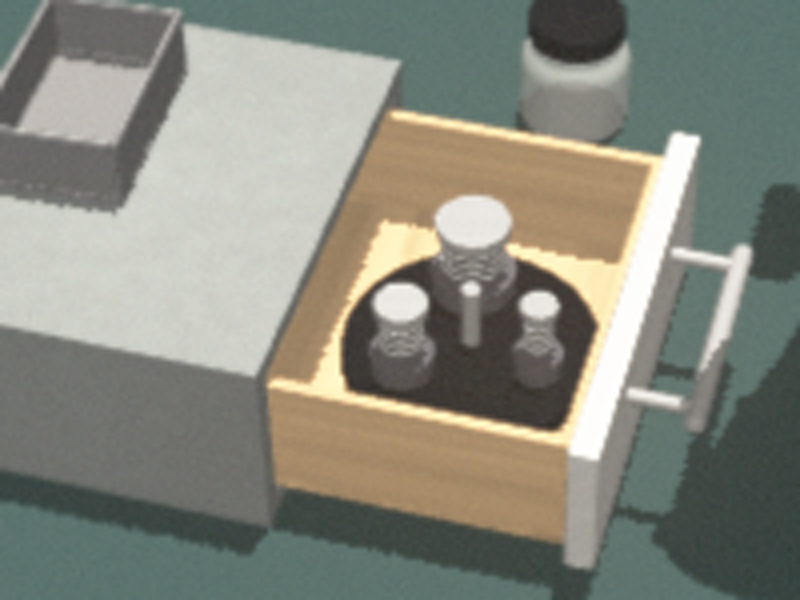

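The top crop shows the drawer fully out: wide cap at full-image pixel (336,222), mid cap (309,221), slim cap (321,245), post (322,230). The side crop has the wide cap's top at (318,225.5) in the full image. All caps are up and the drawer is clear.

Run:
```python
from h import *
pt=env.grab_frame("top");ps=env.grab_frame("side")
a=px2w(pt,[(336.2,222.1)],.082)[0];b=px2w(ps,[(318.1,225.4)],.082)[0];print(a,b)
c=(a+b)/2 if np.linalg.norm(a-b)<.01 else a
print(c)
o=[180,0,12]
print(env.inverse_kinematics([c[0],c[1],.15],o))
env.gripper_to(0,30)
env.goto([c[0],c[1],.20],o)
env.move_straight([c[0],c[1],.093],rate=.1)
env.dwell(.3)
F=[env.read_state()["force"]];z=[env.read_state()["position"]]
for _ in range(4): env.dwell(.05);s=env.read_state();F.append(s["force"]);z.append(s["position"])
print(np.round(F,2),np.round(z,4),s["opening"])
hit=env.move_straight([c[0],c[1],.074],rate=.01,force_limit=2)
s=env.read_state();print(hit,s["clock"],s["position"],s["force"])
p=env.grab_frame("side");cv2.imwrite("pics/side4.png",cv2.resize(p["image"][170:320,200:400],None,fx=4,fy=4,interpolation=cv2.INTER_CUBIC))
```

```text
[0.59590342 0.04371833 0.082     ] [0.59682256 0.0447321  0.082     ]
[0.59636299 0.04422521 0.082     ]
[ 1.97403238e+01  2.28439136e+01 -9.35020314e+00  2.54444375e-14
 -5.78058832e+01  8.22596762e+01]
[[ 0.05  0.38  0.8 ]
 [ 0.4   0.18 -0.37]
 [-0.51 -0.39 -0.53]
 [-0.25 -0.12  0.03]
 [ 0.09 -0.47  0.27]] [[0.5965 0.0443 0.0934]
 [0.5965 0.0443 0.0933]
 [0.5964 0.0443 0.0932]
 [0.5964 0.0443 0.0931]
 [0.5964 0.0442 0.0931]] 0.0033566804455681595
True 18.075 [0.59635387 0.04419149 0.08175654] [0.39273092 0.02192836 2.98202894]
```

View pics/side4.png

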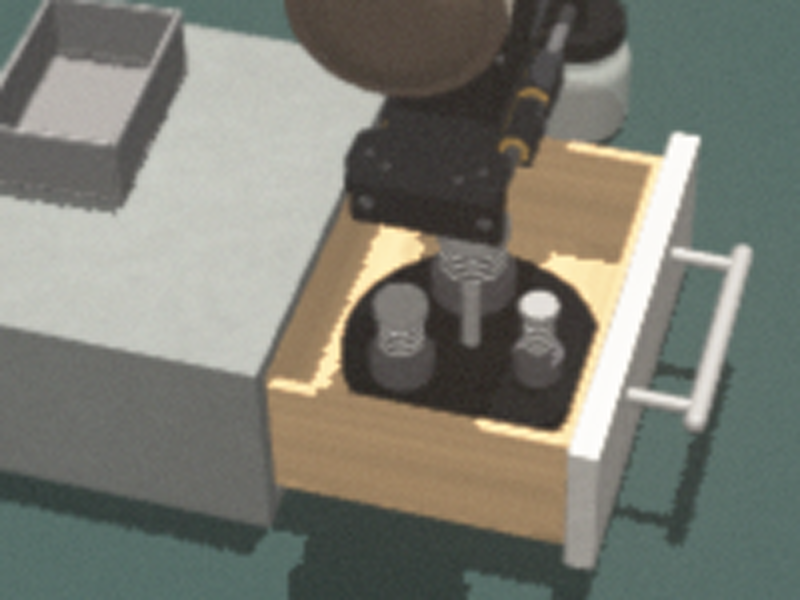

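The fingers touch the wide cap at z = 0.0818, as expected. The gripper body stays well above the mid and slim caps, which are up, with tops at (400,300) and (540,303) in the crop. Pressing now.

Run:
```python
from h import *
s=env.read_state();x,y,_=s["position"]
print(env.move_straight([.5964,.0442,.0720],rate=.015,force_limit=12))
env.dwell(.4)
def avg():
    F=[];Z=[]
    for _ in range(10):
        env.dwell(.05);s=env.read_state();F.append(s["force"]);Z.append(s["position"])
    return np.mean(F,0).round(2),np.mean(Z,0).round(4),s["clock"]
r=avg();print(r)
d=.0719-r[1][2]
if abs(d)>.0004: env.move_straight([.5964,.0442,.0720+d],rate=.01);env.dwell(.3);print(avg())
p=env.grab_frame("side");cv2.imwrite("pics/side5.png",cv2.resize(p["image"][170:320,200:400],None,fx=4,fy=4,interpolation=cv2.INTER_CUBIC))
```

```text
False
(array([-2.07,  0.55,  8.21]), array([0.5964, 0.0442, 0.0729]), 19.7833)
(array([-2.26,  0.33,  8.86]), array([0.5964, 0.0442, 0.072 ]), 20.8333)
```

View pics/side5.png

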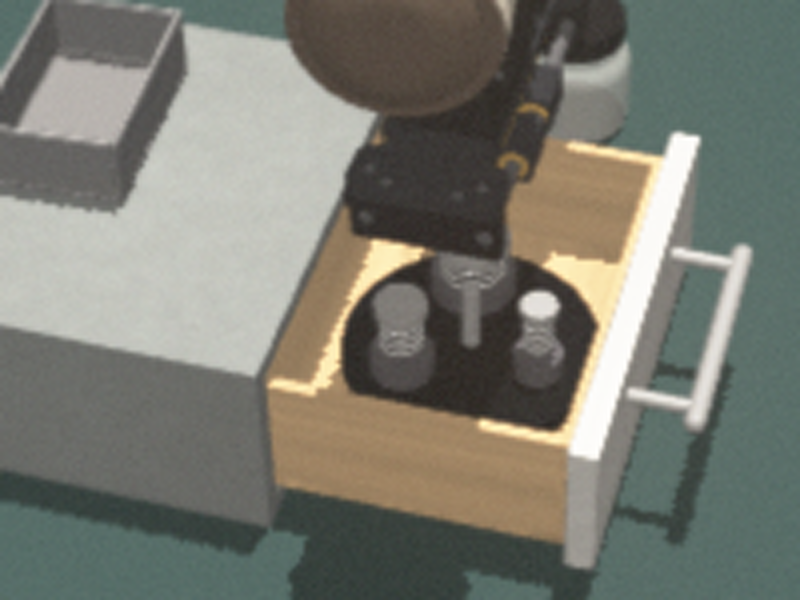

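The wide cap is about 10 mm down at 8.9 N. The other two caps are up and the handle hasn't moved (bar end at (745,250) in the crop), so I'm handing it in.

```bash
python3 -c "
from workcell import env
print(env.close_job())"
```

```text
the job is handed in; nothing more can be done
None
```

I pulled the drawer out to its stop and handed the job in with the shut fingers holding the wide cap about 10 mm down (TCP at z = 0.072 m, 8.9 N upward on the tool); the other two caps looked up in the last picture, but the hand-in returned no verdict.

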